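# Spot a bangle and eject it from the jig

### The arm

A 6-joint arm with a two-finger parallel gripper is mounted at the origin on the work surface. World frame = base frame: x ahead of the robot, y to its left, z up, the work surface at z = 0. Lengths are in mm, angles in rad, forces in N, time in s.
With the tool pointing down it reaches from about 400 to 925 mm from the base axis. Payload 12.5 kg.
Tool frame: the origin (TCP) lies at the very end of the fingers, on their centre line; the grasp point (between the pads) lies 19 mm behind it; z points along the fingers, x is the direction in which the jaws open and shut, and the axes are right-handed (so a half turn about z gives the same grasp; the last joint's range is limited). The gripper opens to 95 mm and grips with 3 to 60 N. Pads are 20 mm wide; open, the fingers measure 119 mm over their backs; the gripper's body (75 mm by 180 mm) begins 59 mm behind the grasp point.
Start: joints at [-1.44, 0.491, 1.559, -0, 1.092, -0.106], TCP at [146.643, -607.571, 214.661] pointing down, gripper open.
Joint ranges: [-3.1, 3.1], [-0.84, 2.19], [0.05, 2.79], [-1.13, 4.28], [0.06, 2.93], [-2.69, 2.69]. Speed limits (rad/s): [2.22, 2.22, 2.79, 3.14, 3.14, 3.14].

### API

Orientations are given as [roll, pitch, yaw] about the fixed x, y, z axes, in that order (R = Rz(yaw) Ry(pitch) Rx(roll)).
In Python, from cell import env gives the robot as it stands.
- The arm moves only by the tool arm_command, never from a script. Its argument "motion" is one flat list of numbers, 7 for each row, row after row: the opening, from -1 (shut) to 1 (fully open), then the shift along the tool's x, y, z in mm, then the turn, a rotation vector about the tool's x, y, z in degrees. In form: [fingers, dx, dy, dz, rx, ry, rz, fingers, dx, dy, dz, rx, ry, rz, ...]. A call has 1 to 20 rows; each row is the pose to reach, as a shift and turn from the pose commanded when the call began, along the tool's axes at that moment; what a row does not reach only later rows make up. A row lasts 1/10 s, in which the tool goes at most 50 mm and 8.59 degrees, less where a joint would pass 70% of its speed; a pose out of reach is approached as far as the arm can. A call with a gripper value outside its range is refused whole. The fingers move at their own pace and stop on an object; the grip force is fixed at half the most. Time passes only in rows, so rows that repeat a pose let the fingers close. It gives the time, the measured TCP pose, the force and the opening at its end, in the units of the state.
- env.state(): the state, without advancing time (a new reading comes with each control period).
- env.read_camera(name): name is "side" or "top" or "wrist"; returns (picture, depth): 480x640x3 uint8, red, green, blue; 480x640 float32, mm along the optical axis (not along the pixel's ray), 0 where there is no reading.
- env.calibration(name): a dict with "fx", "fy", "cx", "cy" (pixels), "distortion" ([k1, k2, p1, p2, k3] as OpenCV has them; the pictures are not rectified), "cam_to_world" (4x4, takes a point from camera to world coordinates). Camera axes: x right, y down, z forward; pixel columns grow to the right and rows downward; lengths in mm; the calibration is good to about 2 mm. A picture is of the moment at which its call begins: read the wrist's pose just before it. calibration takes no time and is no camera call; for the wrist camera it gives the pose at the moment of the call.
- env.job_done(): hands the job in, once; it reports no verdict.
Trained networks look in the newest picture that a camera, given by its name, has taken for a name from the list of things; names that differ only in an ending like _2 or _b are one class to them, and where a whole thing is asked for, a point or a joint stands for the part that bears it (a point fixed in the world has none). Each returns a list of dicts, best first, with "confidence" (0 to 1); they miss things now and then, are a little off and sometimes report something else, mostly with a low value. They report only what shows in the picture. A call takes as long as a camera call. They do not tell look-alikes from the thing itself.
- env.recognise(camera, label): "location" ([column, row] in pixels, amid what is visible of it).
- env.silhouettes(camera, label): "region" (480x640 bool, what is visible of it) and "location" ([column, row] in pixels, amid what is visible of it).
- env.spot_point(camera, label): "location" ([column, row] in pixels: a listed point, or the origin of a listed thing).
The state is a dict: "t": time; "joints": joint angles; "qvel": joint speeds; "tau": joint torques, N m; "eef_pos": TCP position; "tcp_rot": TCP orientation; "ft_force": force on the tool from outside, world axes, zero at the start; "moment": the same for the moment, N m; "opening": opening from 0.0 (shut) to 1.0 (fully open).
Only numpy, scipy, OpenCV 4.12 (cv2) and the standard library are available. Lean on these libraries where they do the work, as an engineer would, in place of code of your own. Each camera call takes 0.05 s, during which the arm holds its last target.

### The job

The bangle in the spotting jig still needs its drill spot: press the jig's spring-loaded centre punch straight down until its spring snaps, and let it come back up. Then push the jig's spring ejector button all the way in so that the bangle comes out past the side rollers onto the apron, without flinging it, and let the ejector spring home. Finally lay the bangle gently down flat on a free part of the foam in the yellow tray, leaving the finished bangles and everything else where they are.

Things in the scene. Friction and masses are not known exactly. Their poses are not given: they have to be found in the camera images.
- jig: Spotting jig, fixed; origin on the table under the nest's centre, z up. Grey base: x -65 to +105, y -125 to +75 mm. Black nest floor 20 mm above the table. Black cheeks (x = +-40 to +-62 mm, 31 mm high, y -12 to +46) flank the bangle; steel rollers at y = -19 mm hold it in, their housings end at y = -34. Way out: -y. Behind, y = 48 to 70 mm, a 44 mm high aluminium block, its barrel to y = 95.
- jig_apron (a point): middle of the bare end of the nest floor, 80 mm from the jig's origin along its -y, 20 mm above the table: the apron (124 mm wide) onto which the bangle is pushed; it ends in a lip 6 mm high at y = -118 mm of the jig
- jig_column (a point): top centre of the jig's grey column, 120 mm above the table (24 mm in x by 30 mm in y of the jig, standing on its +x side, at x = 87 mm); its arm, 28 mm wide, reaches at 78 to 115 mm height over the nest to x = 17 mm and carries the punch
- punch_cap (a point): top centre of the centre punch's round dark cap (31 mm across), 162 mm above the table at rest, at x = 34.5, y = 0 mm of the jig. Push straight down, 20 mm in all: the tip meets the bangle after 6 mm, the push grows to about 13 N near 10 mm, then the spring gives and snaps through and the push falls to about 6 N; hard stop at 20 mm. It rises by itself when let go.
- punch (a joint): travel of the punch's body downward, m: 0 up at rest, 0.020 fully down
- punch_tip (a joint): how far the punch's tip is pushed into its body, m: 0 at rest; it grows once the tip bears on the bangle, and the spring has snapped when it is past 0.011 (0.014 with the punch fully down)
- ejector_button (a point): centre of the outer face of the ejector's black round button (48 mm across, 9 mm thick, centre 30 mm above the table), 159 mm from the jig's origin along its +y at rest. Pushed 50 mm along the jig's -y, it slides the bangle out with a brass V-shaped head. It takes 3 N at first, 8 to 11 N from 5 mm on, and springs back when let go.
- ejector (a joint): ejector travel, m: 0 out at rest, 0.050 fully in
- bangle_center (a point): centre, half-way up, of the bangle to be worked on: a silver ring lying flat, 78 mm outside, 60 mm inside (wall 9 mm), 14 mm high, about 0.16 kg. It starts in the nest, on the jig's origin in plan; once ejected its centre is 45 to 80 mm out along the jig's -y. It can be pinched across its wall from above, one finger inside the ring.
- bangle: the same bangle; origin at the centre of its underside, z along the ring's axis
- tray: yellow tray, fixed, 300 mm square, walls 5 mm thick, 36 mm high; pocketed cream foam inside (26 mm pockets), foam top 22 mm above the table. Origin on the table under its centre, x, y along its sides. Things lie in two rows: x = +62 mm is full, x = -62 mm holds one bangle (finished3) and has room at whichever end (y = +100 or -100 mm) is farther from it.
- finished1_center (a point): centre of a finished bangle, same size as the other, lying in the tray; leave it where it is
- finished2_center (a point): centre of a second finished bangle in the tray; leave it where it is
- finished3_center (a point): centre of a third finished bangle in the tray, the only one in the row at x = -62 mm; leave it where it is
- tweezers: steel tweezers 125 mm long, lying along the tray's x on the foam (8 mm high); origin at the middle; leave them
- calculator: black calculator, 80 by 145 by 20 mm, origin under its centre; leave it
- marker: marker pen, 132 mm long, 14 mm thick; origin under its middle; leave it
- loupe: black eye loupe, 48 mm across, 34 mm high; leave it
- bottle: white bottle, 60 mm across, 150 mm high; leave it
Not all that is in view belongs to the job. What is shaped like the bangle but purple is not meant.

How it is judged (in metres and radians):
On the way, in this order (a step that is already met when the one before it is completed fails the run):
1. the punch is pressed on the bangle in the nest until its spring has snapped (value of joint punch_tip above 0.011 m and y of bangle_center in the frame of jig above -0.006 m and horizontal distance between bangle_center and jig below 0.006 m), for 0.05 s.
2. with the punch back up, the ejector is pushed all the way in and the bangle is out past the rollers, on the apron (value of joint ejector above 0.045 m and value of joint punch below 0.003 m and y of bangle_center in the frame of jig below -0.041 m and z of bangle_center in the frame of jig below 0.033 m), for 0.05 s.
At the end, for the whole second after the job is handed in: The bangle lies still, flat on the foam (tilt under 0.1 rad, its centre 25 to 33 mm above the tray's underside) and wholly inside the tray (centre within 112 mm of the tray's centre along both sides); ejector home (under 4 mm) and punch up (under 3 mm) (x of bangle_center in the frame of tray between -0.112 and 0.112 m and y of bangle_center in the frame of tray between -0.112 and 0.112 m and z of bangle_center in the frame of tray between 0.025 and 0.033 m and angle between bangle's own z axis and vertical below 0.1 rad and linear speed of bangle below 0.02 m/s and value of joint ejector below 0.004 m and value of joint punch below 0.003 m); the robot touches nothing.
It fails at once if the bangle is flung or dropped: faster than 0.6 m/s while not held (linear speed of bangle above 0.6 m/s and contact force between the fingers and bangle below 0.1 N).
It fails at once if a finished bangle or the tweezers in the tray is moved more than 20 mm (distance of any of finished1_center, finished2_center, finished3_center, tweezers from where it was at the start of the episode above 0.02 m).
It fails at once if the calculator, marker, loupe or bottle is moved more than 30 mm (distance of any of calculator, marker, loupe, bottle from where it was at the start of the episode above 0.03 m).
It also fails if it takes over 67 s, if anything falls off the work surface, if the arm or the gripper's body presses on something with over 40 N, if the wrist force passes 120 N, or if a joint passes its speed limit or range.

## Working session

There is one attempt and no reset: what is moved stays moved. The work goes in short steps, Python scripts to look and compute and a tool call to move; the robot and the scene stay as the last step left them, time stands still between calls to the robot, and variables do not carry over. Pictures are saved under pics/ and viewed, and the job is handed in when it is done.

Besides the shell and the picture viewer there is one more tool, called in YAML: its name, and indented under it one key for each argument. arm_command: Moves the arm, as the interface text tells. Its arguments: {"type":"object","properties":{"motion":{"type":"array","items":{"type":"number"}}},"required":["motion"]}

```bash
ls; mkdir -p pics
cat > h.py <<'E'
import numpy as np, cv2
from cell import env
def pix2w(cam,uv,z=None,depth=None,cal=None):
    c=cal or env.calibration(cam)
    K=np.array([[c['fx'],0,c['cx']],[0,c['fy'],c['cy']],[0,0,1.]])
    p=cv2.undistortPoints(np.array([[uv]],float),K,np.array(c['distortion'],float))[0,0]
    T=np.array(c['cam_to_world'])
    d=T[:3,:3]@np.array([p[0],p[1],1.]); o=T[:3,3]
    if z is not None: s=(z-o[2])/d[2]
    else: s=depth
    return o+s*d
def w2pix(cam,P,cal=None):
    c=cal or env.calibration(cam)
    K=np.array([[c['fx'],0,c['cx']],[0,c['fy'],c['cy']],[0,0,1.]])
    T=np.linalg.inv(np.array(c['cam_to_world']))
    q,_=cv2.projectPoints(np.array(P,float).reshape(-1,3),cv2.Rodrigues(T[:3,:3])[0],T[:3,3],K,np.array(c['distortion'],float))
    return q[:,0]
def save(cam,name):
    im,d=env.read_camera(cam); cv2.imwrite('pics/'+name,im[:,:,::-1]); return im,d
E
python3 - <<'E'
from h import *
print(env.state())
for c in ['top','side']:
    save(c,c+'0.png'); 
    cal=env.calibration(c); print(c,np.round(cal['cam_to_world'],2).tolist(),cal['fx'])
zs=dict(jig_apron=20,jig_column=120,punch_cap=162,ejector_button=30,bangle_center=27,tray=22,finished1_center=29,finished2_center=29,finished3_center=29,tweezers=26,bottle=150,loupe=34,calculator=20,marker=14,jig=20)
for c in ['top','side']:
  for k,z in zs.items():
    if c=='side' and k in('bottle','loupe','calculator','marker','tweezers','finished1_center','finished2_center'):continue
    r=env.spot_point(c,k)
    for q in r[:4]: print(c,k,round(q['confidence'],2),np.round(q['location'],1),np.round(pix2w(c,q['location'],z=z),1))
print(env.state()['t'])
E
```

```text
pics
{'t': 0.0, 'joints': array([-1.43961990e+00,  4.91548349e-01,  1.55948327e+00,  3.44347462e-05,
        1.09170240e+00, -1.05569510e-01]), 'qvel': array([ 0.00104322, -0.00095048, -0.00143578,  0.00085243, -0.00016067,
       -0.00093474]), 'tau': array([-3.01744520e-03, -6.12648582e+01, -2.58181232e+01,  6.91743940e-02,
        4.81209497e-02, -1.00809514e-04]), 'eef_pos': array([ 146.60229148, -607.29466159,  214.05707186]), 'tcp_rot': array([-3.14144201e+00,  1.13179565e-03, -1.33406619e+00]), 'ft_force': array([ 0.22924703, -0.06854458, -0.94282004]), 'moment': array([ 0.00583021, -0.00579426,  0.0027754 ]), 'opening': 0.9985107727753916}
top [[-0.03, -0.98, 0.19, 265.39], [-1.0, 0.03, 0.0, -63.95], [-0.01, -0.19, -0.98, 1522.05], [0.0, 0.0, 0.0, 1.0]] 568.3089302872647
side [[1.0, -0.03, 0.05, 474.07], [-0.06, -0.67, 0.74, -1141.5], [0.01, -0.74, -0.67, 1073.94], [0.0, 0.0, 0.0, 1.0]] 544.3528680032593
top jig_apron 0.63 [253.5 265.3] [493.3 119.   20. ]
top jig_column 0.66 [210.3 236.3] [555.2 215.7 120. ]
top punch_cap 0.41 [214.7 248.9] [514.8 196.3 162. ]
top ejector_bu
[... 1244 characters left out ...]
0.72 [321.1 174.1] [564.3 205.3 120. ]
side jig_column 0.59 [292.2 277.5] [ 469.1 -222.6  120. ]
side jig_column 0.34 [287.4 173.7] [462.8 211.6 120. ]
side punch_cap 0.68 [304. 167.] [512.3 183.8 162. ]
side punch_cap 0.46 [339.3 307.2] [ 571.1 -358.4  162. ]
side ejector_button 0.5 [286.  175.3] [457.1 330.4  30. ]
side bangle_center 0.7 [295.1 200.2] [484.  200.1  27. ]
side bangle_center 0.53 [313.2 170.4] [548.  358.9  27. ]
side tray 0.78 [316.5 315.4] [ 526.8 -262.3   22. ]
side tray 0.56 [286.5 171.8] [458.8 361.7  22. ]
side tray 0.36 [322.7 171.5] [579.8 358.4  22. ]
side finished3_center 0.61 [291.7 275.9] [ 467.5 -128.9   29. ]
side jig 0.81 [296.9 207.8] [488.7 170.9  20. ]
1.25
```

View pics/top0.png

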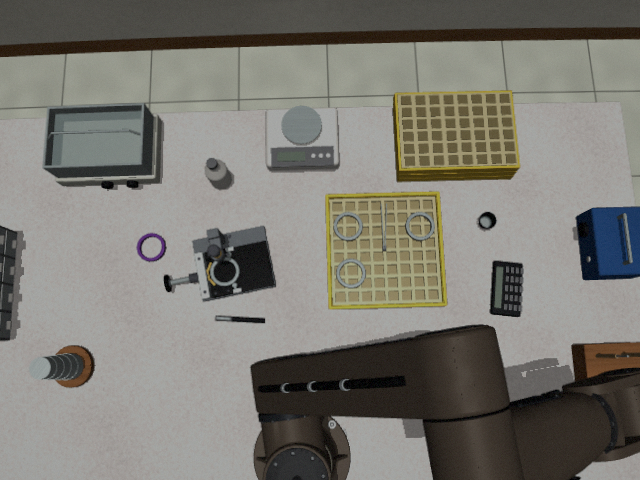

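View pics/side0.png

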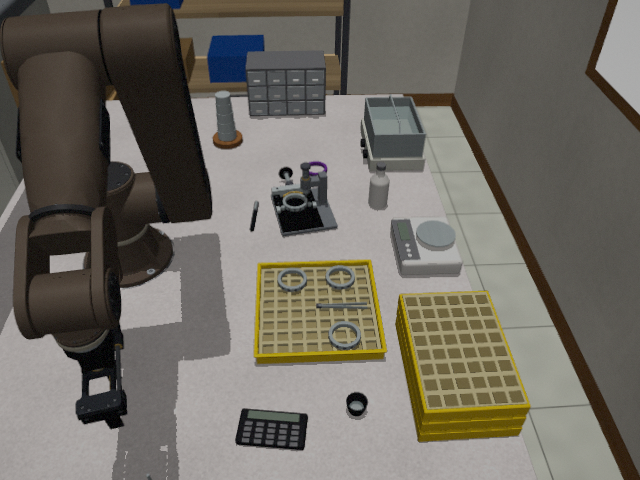

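The top and side views agree on these positions:

| Item | Position |
|---|---|
| Jig | about (478,190), yaw about 9.6° |
| Button | top pixel (168,283) |
| Punch | top pixel (215,249) |
| Purple ring (decoy) | top pixel (151,247) |
| Free tray spot | top pixel (417,273) |

Next I'll move the wrist camera over the jig.

```bash
cat >> h.py <<'E'
from scipy.spatial.transform import Rotation as Ro, Slerp
def pose():
    s=env.state(); return s['eef_pos'],Ro.from_euler('xyz',s['tcp_rot'])
def rows(wps,p0=None,R0=None):
    """wps: list of (x,y,z,yawdeg[,tilt]) world, tool down"""
    p,R=pose()
    if p0 is not None:p=np.array(p0,float)
    if R0 is not None:R=R0
    for w in wps:
        Rt=Ro.from_euler('xyz',[180,0,w[3]],degrees=True)
        print(np.round(R.inv().apply(np.array(w[:3])-p),1).tolist(),np.round((R.inv()*Rt).as_rotvec(degrees=True),1).tolist())
E
python3 - <<'E'
from h import *
p,R=pose()
T=np.array(env.calibration('wrist')['cam_to_world'])
print('cam in tool',np.round(R.inv().apply(T[:3,3]-p),1),np.round(R.inv().as_matrix()@T[:3,:3],2).tolist(),env.calibration('wrist')['fx'])
# arc
wps=[]
for i in range(1,21):
    f=i/20; a=np.radians(-76.4+ (15-(-76.4))*f); r=625+(490-625)*f
    z=214+(420-214)*min(1,f*2)
    wps.append((r*np.cos(a),r*np.sin(a),z,-76.4+(9.6+76.4)*f))
rows(wps)
E
```

```text
cam in tool [   0.   -76.  -168.9] [[1.0, -0.0, 0.0], [0.0, 0.96, 0.26], [-0.0, -0.26, 0.96]] 401.6424604759398
[-8.8, -49.6, -19.9] [0.0, -0.0, -4.3]
[-21.3, -97.5, -40.5] [0.0, -0.0, -8.6]
[-37.6, -143.6, -61.1] [0.0, -0.0, -12.9]
[-57.3, -187.9, -81.7] [0.0, -0.0, -17.2]
[-80.3, -229.9, -102.3] [0.0, -0.0, -21.5]
[-106.3, -269.4, -123.0] [0.0, -0.0, -25.8]
[-135.2, -306.3, -143.6] [0.0, -0.0, -30.1]
[-166.5, -340.4, -164.2] [0.0, -0.0, -34.4]
[-200.2, -371.4, -184.8] [0.0, -0.0, -38.7]
[-235.9, -399.2, -205.4] [0.0, -0.0, -43.0]
[-273.2, -423.7, -205.4] [0.0, -0.0, -47.3]
[-312.0, -444.9, -205.4] [0.0, -0.0, -51.6]
[-351.9, -462.6, -205.4] [0.0, -0.0, -55.9]
[-392.5, -476.8, -205.4] [0.0, -0.0, -60.2]
[-433.7, -487.6, -205.4] [0.0, -0.0, -64.5]
[-475.2, -494.8, -205.4] [0.0, -0.0, -68.8]
[-516.5, -498.6, -205.4] [0.0, -0.0, -73.1]
[-557.5, -498.9, -205.4] [0.0, -0.0, -77.4]
[-597.8, -496.0, -205.4] [0.0, -0.0, -81.7]
[-637.2, -489.8, -205.4] [0.0, -0.0, -86.0]
```

arm_command:
  motion: [-1,-9,-50,-20,0,0,-4.3,-1,-21,-97,-40,0,0,-8.6,-1,-38,-144,-61,0,0,-13,-1,-57,-188,-82,0,0,-17,-1,-80,-230,-102,0,0,-21.5,-1,-106,-269,-123,0,0,-26,-1,-135,-306,-144,0,0,-30,-1,-167,-340,-164,0,0,-34.5,-1,-200,-371,-185,0,0,-39,-1,-236,-399,-205,0,0,-43,-1,-236,-399,-205,0,0,-43,-1,-236,-399,-205,0,0,-43]

```text
t: 2.45
eef_pos: [480.0, -283.0, 420.8]
tcp_rot: [3.141, -0.002, -0.581]
ft_force: [0.2, -0.2, -0.4]
opening: 0.051
```

Run:
```python
from h import *
s=env.state();print(s['t'],s['eef_pos'],s['tcp_rot'])
cal=env.calibration('wrist')
save('wrist','w1.png')
for k,z in dict(tray=22,finished1_center=29,finished3_center=29,tweezers=26).items():
    for q in env.spot_point('wrist',k)[:4]: print(k,round(q['confidence'],2),np.round(q['location'],1),np.round(pix2w('wrist',q['location'],z=z,cal=cal),1))
wps=[]
p,R=pose(); a0=np.arctan2(p[1],p[0]); r0=np.hypot(*p[:2])
for i in range(1,14):
    f=i/13; a=a0+(np.radians(27)-a0)*f; r=r0+(530-r0)*f
    wps.append((r*np.cos(a),r*np.sin(a),420,-33.4+(9.6+33.4)*f))
rows(wps)
```

```text
2.45 [ 480.02959477 -282.96503638  420.82107756] [ 3.14144630e+00 -2.30083979e-03 -5.81490419e-01]
tray 0.67 [329.6 133.3] [ 527.  -228.7   22. ]
tweezers 0.9 [373.7 107.8] [ 594.8 -233.1   26. ]
[-5.8, -42.8, -1.3] [0.0, 0.1, -3.5]
[-14.9, -85.0, -1.3] [0.0, 0.1, -6.8]
[-27.2, -126.1, -1.3] [0.0, 0.1, -10.1]
[-42.6, -166.0, -1.3] [0.0, 0.1, -13.4]
[-60.9, -204.4, -1.2] [-0.0, 0.1, -16.7]
[-82.2, -241.1, -1.2] [-0.0, 0.1, -20.0]
[-106.1, -275.9, -1.2] [-0.0, 0.1, -23.3]
[-132.5, -308.7, -1.2] [-0.0, 0.1, -26.6]
[-161.4, -339.2, -1.1] [-0.0, 0.1, -29.9]
[-192.3, -367.2, -1.1] [-0.0, 0.1, -33.2]
[-225.3, -392.6, -1.0] [-0.0, 0.1, -36.5]
[-259.9, -415.3, -1.0] [-0.0, 0.1, -39.8]
[-296.1, -435.2, -1.0] [-0.0, 0.1, -43.1]
```

View pics/w1.png

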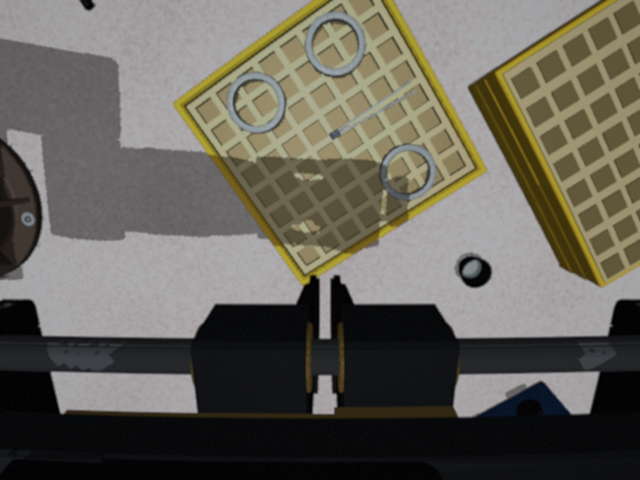

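The wrist view shows the tray corners at (178,103), (307,283) and (485,170), rings at (335,44), (256,103) and (408,172), and free foam near (305,215). I'll compute the tray pose from that, then go on to the jig.

Run:
```python
from h import *
L=[pix2w('wrist',u,z=36) for u in [(176,103),(306,284),(486,170)]]
for l in L: print(np.round(l,1))
c=(L[0]+L[2])/2; print('centre',c, np.degrees(np.arctan2(*(L[2]-L[1])[[1,0]])),np.degrees(np.arctan2(*(L[0]-L[1])[[1,0]])),np.linalg.norm(L[0]-L[1]),np.linalg.norm(L[2]-L[1]))
for u in [(335,44),(256,103),(408,172)]: print(pix2w('wrist',u,z=29))
```

```text
[377.5 -85.2  36. ]
[ 377.4 -390.6   36. ]
[ 677.1 -389.1   36. ]
centre [ 527.29995234 -237.15379481   36.        ] 0.27167818106721 89.98878291730826 305.4124267937865 299.6530267771692
[ 591.97321061 -140.75908968   29.        ]
[ 464.61334967 -143.68768205   29.        ]
[ 586.31530417 -333.81919578   29.        ]
```

arm_command:
  motion: [-1,-6,-43,0,0,0,-3.5,-1,-15,-85,0,0,0,-7,-1,-27,-126,0,0,0,-10,-1,-43,-166,0,0,0,-13.5,-1,-61,-204,0,0,0,-17,-1,-82,-241,0,0,0,-20,-1,-106,-276,0,0,0,-23,-1,-133,-309,0,0,0,-26.5,-1,-161,-339,0,0,0,-30,-1,-192,-367,0,0,0,-33,-1,-225,-393,0,0,0,-36.5,-1,-260,-415,0,0,0,-40,-1,-296,-435,0,0,0,-43,-1,-296,-435,0,0,0,-43,-1,-296,-435,0,0,0,-43]

```text
t: 4.2
eef_pos: [472.0, 241.3, 419.2]
tcp_rot: [3.141, 0.001, 0.167]
ft_force: [0.4, -0.1, 0.4]
opening: 0.006
```

Run:
```python
from h import *
s=env.state();print(s['t'],s['eef_pos'],s['tcp_rot'])
cal=env.calibration('wrist')
im,d=save('wrist','w2.png')
for k,z in dict(jig=0,jig_apron=20,jig_column=120,punch_cap=162,ejector_button=30,bangle_center=27).items():
    for q in env.spot_point('wrist',k)[:3]: print(k,round(q['confidence'],2),np.round(q['location'],1),np.round(pix2w('wrist',q['location'],z=z,cal=cal),1))
```

```text
4.2 [471.97554619 241.29186754 419.16651529] [3.14104341e+00 6.26144733e-04 1.66880403e-01]
jig_apron 0.94 [323.5 268.8] [492.9 116.1  20. ]
jig_column 0.91 [395.2 232.3] [564.8 211.3 120. ]
punch_cap 0.72 [355.2 244.5] [514.8 199.7 162. ]
ejector_button 0.82 [321.4 101. ] [450.8 350.7  30. ]
```

View pics/w2.png

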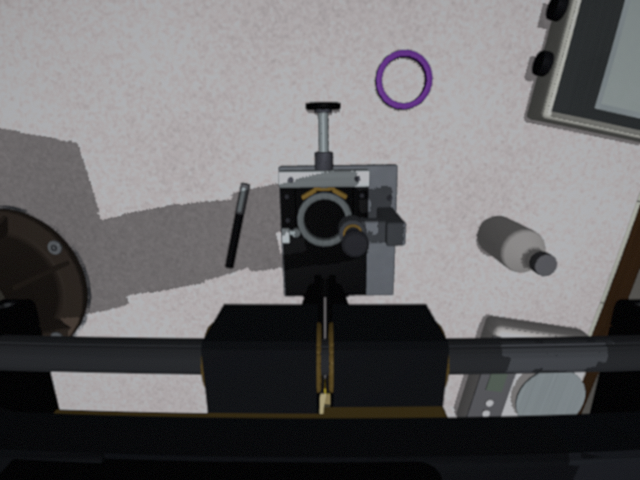

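The wrist view shows the nested ring at (324,219), cap at (353,241), button at (322,104) and base edge horizontal in the picture, so the jig's yaw is about 9.6°. I'll fit the jig pose.

Run:
```python
from h import *
print('ring',pix2w('wrist',(324,219),z=30), 'cap',pix2w('wrist',(353,241),z=162),pix2w('wrist',(354,243),z=160),'btn',pix2w('wrist',(321.5,101),z=50))
W=np.array([[493,116],[565,211.5],[514,198.5],[451,350.5],pix2w('wrist',(324,219),z=30)[:2]])
J=np.array([[0,-80],[87,0],[34.5,0],[0,159],[0,0]])
mw,mj=W.mean(0),J.mean(0)
H=(J-mj).T@(W-mw); a=np.arctan2(H[0,1]-H[1,0],H[0,0]+H[1,1])
R=np.array([[np.cos(a),-np.sin(a)],[np.sin(a),np.cos(a)]]); t=mw-R@mj
print('jig',t,np.degrees(a)); print(np.round(J@R.T+t-W,1))
for j in J: print(j,R@j+t)
```

```text
ring [481.00879609 193.19993943  30.        ] cap [511.99906383 202.70942761 162.        ] [513.75230094 200.1032036  160.        ] btn [451.82064096 349.19799096  50.        ]
jig [479.76271461 194.0028717 ] 10.427422172139282
[[ 1.2 -0.7]
 [ 0.3 -1.8]
 [-0.3  1.7]
 [-0.  -0.1]
 [-1.2  0.8]]
[  0. -80.] [494.24190413 115.32407486]
[87.  0.] [565.32590617 209.74899029]
[34.5  0. ] [513.69294574 200.24702217]
[  0. 159.] [450.98532545 350.3769804 ]
[0. 0.] [479.76271461 194.0028717 ]
```

arm_command:
  motion: [-1,17,24,20,0,0,-0.4,-1,34.5,47.5,50,0,0,-0.8,-1,34.5,47.5,95,0,0,-0.8,-1,34.5,47.5,140,0,0,-0.8,-1,34.5,47.5,185,0,0,-0.8,-1,34.5,47.5,225,0,0,-0.8,-1,34.5,47.5,244,0,0,-0.8,-1,34.5,47.5,244,0,0,-0.8,-1,34.5,47.5,244,0,0,-0.8]

```text
t: 5.45
eef_pos: [514.2, 200.3, 176.2]
tcp_rot: [3.142, -0.0, 0.18]
ft_force: [0.2, 0.5, -0.4]
opening: 0.004
```

Run:
```python
from h import *
s=env.state();print(s['t'],s['eef_pos'],s['tcp_rot'],s['ft_force'])
im,d=save('wrist','w3.png')
print(w2pix('wrist',[s['eef_pos'],[513.7,200.2,162]]))
im,d=save('side','s3.png')
cv2.imwrite('pics/s3c.png',cv2.resize(im[130:260,230:390,::-1],None,fx=4,fy=4))
```

```text
5.45 [514.20685968 200.29495136 176.2333994 ] [ 3.14151636e+00 -3.69425094e-04  1.80474043e-01] [ 0.1958908   0.45802302 -0.4369541 ]
[[320.54736369 298.95305023]
 [319.71706731 287.17180956]]
```

View pics/w3.png

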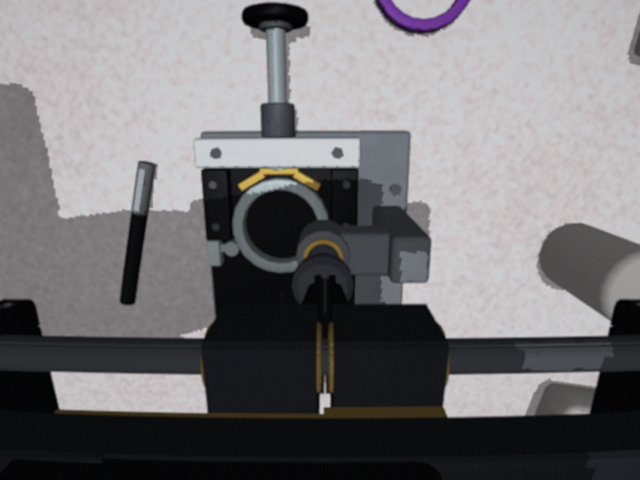

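View pics/s3c.png

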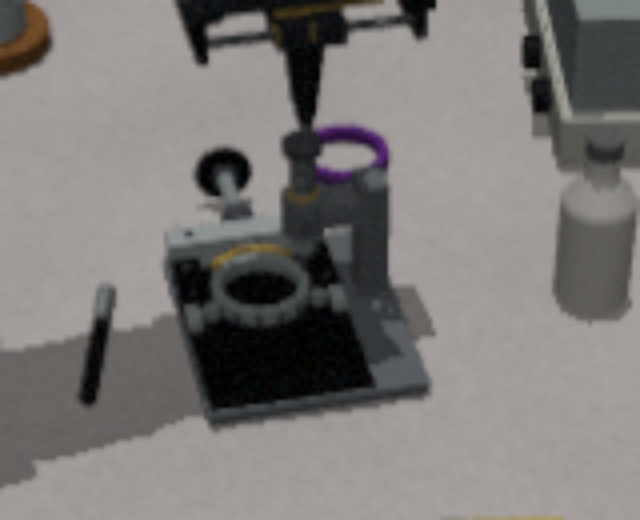

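The fingertips sit centred over the cap (323,280 in the wrist view). I'll press now.

arm_command:
  motion: [-1,0,0,6,0,0,0,-1,0,0,12,0,0,0,-1,0,0,15,0,0,0,-1,0,0,18,0,0,0,-1,0,0,21,0,0,0,-1,0,0,24,0,0,0]

```text
t: 6.15
eef_pos: [513.7, 200.5, 152.1]
tcp_rot: [3.141, -0.0, 0.181]
ft_force: [-4.3, -1.3, 13.4]
opening: 0.003
```

arm_command:
  motion: [-1,0,0,3,0,0,0,-1,0,0,6,0,0,0,-1,0,0,9,0,0,0,-1,0,0,9,0,0,0,-1,0,0,9,0,0,0]

```text
t: 6.65
eef_pos: [513.7, 200.4, 142.9]
tcp_rot: [3.141, -0.0, 0.181]
ft_force: [-2.1, -1.0, 6.1]
opening: 0.0
```

Run:
```python
from h import *
s=env.state();print(s['t'],s['eef_pos'],s['ft_force'])
```

```text
6.65 [513.69658778 200.4487869  142.85290592] [-2.05565492 -0.97001208  6.1240426 ]
```

The push rose to 13.4 N and fell to 6.1 N, so the spring snapped. I'll retract and go behind the ejector button.

arm_command:
  motion: [-1,0,0,-15,0,0,0,-1,0,0,-40,0,0,0,-1,-3,-16,-70,0,0,0,-1,-10,-55,-70,0,0,0,-1,-19,-100,-70,0,0,0,-1,-28,-145,-65,0,0,0,-1,-34.5,-184,-30,0,0,0,-1,-34.5,-188,15,0,0,0,-1,-34.5,-188,55,0,0,0,-1,-34.5,-188,75,0,0,0,-1,-34.5,-188,75,0,0,0,-1,-34.5,-188,75,0,0,0]

```text
t: 7.85
eef_pos: [446.2, 379.3, 67.9]
tcp_rot: [3.142, -0.0, 0.181]
ft_force: [0.6, 0.7, -0.3]
opening: 0.004
```

Run:
```python
from h import *
s=env.state();print(s['t'],s['eef_pos'],s['tcp_rot'],s['ft_force'])
im,d=save('wrist','w4.png')
im,d=save('side','s4.png')
cv2.imwrite('pics/s4c.png',cv2.resize(im[130:260,230:390,::-1],None,fx=4,fy=4))
im,d=save('top','t4.png')
cv2.imwrite('pics/t4c.png',cv2.resize(im[200:330,130:290,::-1],None,fx=4,fy=4))
```

```text
7.85 [446.19970546 379.30648195  67.94482408] [ 3.14154264e+00 -4.29030830e-07  1.80862464e-01] [ 0.60321779  0.74194327 -0.25375325]
```

View pics/s4c.png

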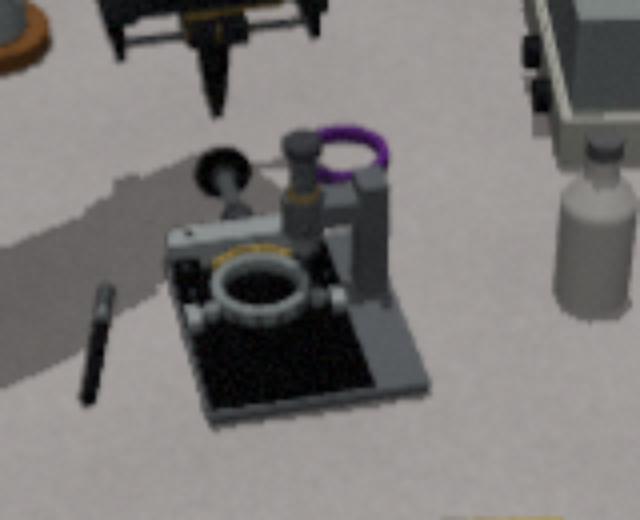

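View pics/w4.png

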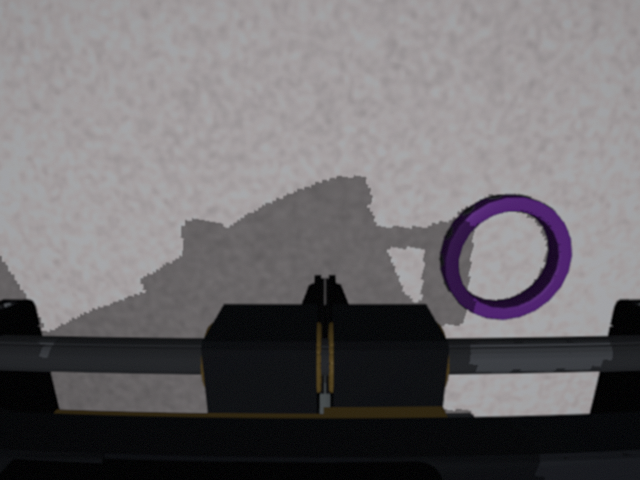

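View pics/t4c.png

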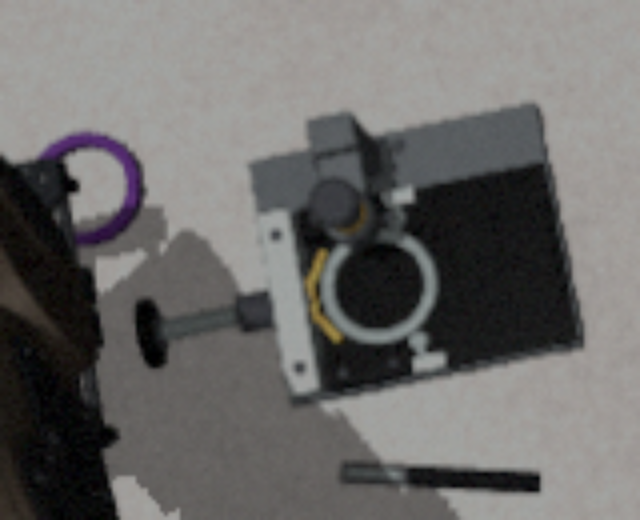

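The bangle is still nested and the punch is up. I'll lower to button height and approach.

arm_command:
  motion: [-1,0,0,25,0,0,0,-1,0,0,48,0,0,0,-1,0,6,48,0,0,0,-1,0,12,48,0,0,0,-1,0,16,48,0,0,0,-1,0,20,48,0,0,0,-1,0,24,48,0,0,0]

```text
t: 8.7
eef_pos: [450.9, 356.2, 21.0]
tcp_rot: [-3.14, -0.003, 0.18]
ft_force: [-3.1, 9.1, 5.1]
opening: 0.009
```

arm_command:
  motion: [-1,0,3,0,0,0,0,-1,0,6,0,0,0,0,-1,0,9,0,0,0,0,-1,0,12,0,0,0,0,-1,0,15,0,0,0,0,-1,0,18,0,0,0,0,-1,0,21,0,0,0,0,-1,0,24,0,0,0,0,-1,0,27,0,0,0,0,-1,0,30,0,0,0,0]

```text
t: 9.7
eef_pos: [456.2, 327.1, 21.0]
tcp_rot: [-3.14, -0.003, 0.181]
ft_force: [-3.4, 9.0, 6.4]
opening: 0.003
```

arm_command:
  motion: [-1,0,3,0,0,0,0,-1,0,6,0,0,0,0,-1,0,9,0,0,0,0,-1,0,12,0,0,0,0,-1,0,14,0,0,0,0,-1,0,14,0,0,0,0]

```text
t: 10.3
eef_pos: [458.8, 313.1, 20.9]
tcp_rot: [-3.14, -0.003, 0.181]
ft_force: [-2.8, 7.9, 5.9]
opening: 0.003
```

Run:
```python
from h import *
s=env.state();print(s['t'],s['eef_pos'],s['tcp_rot'],s['ft_force'])
im,d=save('side','s5.png')
cv2.imwrite('pics/s5c.png',cv2.resize(im[130:260,230:390,::-1],None,fx=4,fy=4))
im,d=save('top','t5.png')
cv2.imwrite('pics/t5c.png',cv2.resize(im[200:330,130:290,::-1],None,fx=4,fy=4))
```

```text
10.3 [458.77816047 313.0972665   20.9438228 ] [-3.14006946e+00 -2.71773316e-03  1.80698911e-01] [-2.77128756  7.88890357  5.85922169]
```

View pics/s5c.png

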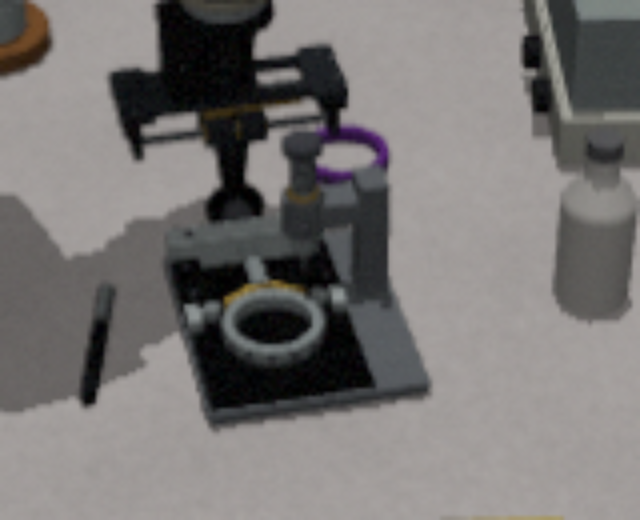

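View pics/t5c.png

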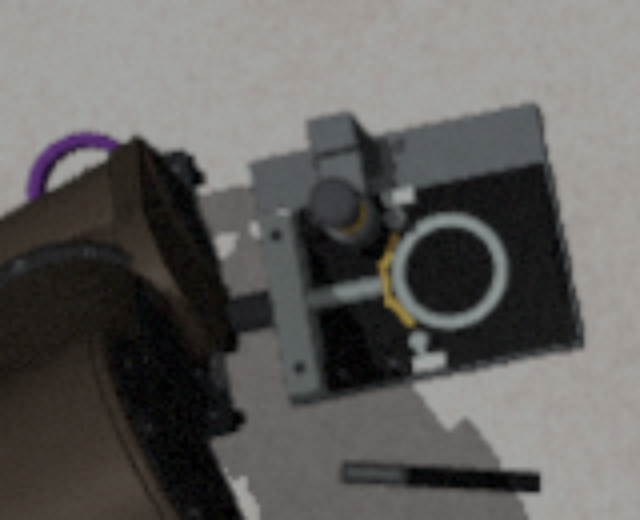

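The bangle is clear of the rollers, about 48 mm out. I'll make sure of the full stroke with small steps.

arm_command:
  motion: [-1,0,1,0,0,0,0,-1,0,2,0,0,0,0,-1,0,2,0,0,0,0]

```text
t: 10.7
eef_pos: [459.0, 312.3, 21.0]
tcp_rot: [-3.139, -0.003, 0.18]
ft_force: [-5.1, 17.1, 5.0]
opening: 0.006
```

The force jumped to 17 N at the hard stop, so the stroke is complete. I'll back off and rise.

arm_command:
  motion: [-1,0,-10,0,0,0,0,-1,0,-22,0,0,0,0,-1,0,-34,0,0,0,0,-1,0,-46,0,0,0,0,-1,0,-58,0,0,0,0,-1,0,-70,0,0,0,0,-1,0,-75,-40,0,0,0,-1,0,-75,-85,0,0,0,-1,0,-60,-130,0,0,0,-1,0,-30,-175,0,0,0,-1,0,10,-205,0,0,0,-1,0,55,-225,0,0,0,-0.3,0,100,-225,0,0,0,-0.3,0,110,-225,0,0,0,-0.3,0,110,-225,0,0,0,-0.3,0,110,-225,0,0,0]

```text
t: 12.3
eef_pos: [478.2, 202.8, 244.3]
tcp_rot: [-3.142, 0.001, 0.181]
ft_force: [-0.2, -0.4, -0.1]
opening: 0.284
```

Run:
```python
from h import *
s=env.state();print(s['t'],s['eef_pos'],s['tcp_rot'],s['opening'])
cal=env.calibration('wrist')
im,d=save('wrist','w6.png')
for k,z in dict(jig_apron=20,bangle_center=27,ejector_button=30).items():
    for q in env.spot_point('wrist',k)[:3]: print(k,round(q['confidence'],2),np.round(q['location'],1),np.round(pix2w('wrist',q['location'],z=z,cal=cal),1))
for q in env.silhouettes('wrist','bangle')[:2]:
    m=q['region'].astype(np.uint8); c=max(cv2.findContours(m,0,2)[0],key=cv2.contourArea); e=cv2.fitEllipse(c)
    print(q['confidence'],e,pix2w('wrist',e[0],z=30,cal=cal))
```

```text
12.3 [478.15114428 202.81315464 244.26557885] [-3.14157683e+00  8.32207477e-04  1.80727298e-01] 0.28433326852062196
jig_apron 0.65 [323.2 290.3] [494.1 115.6  20. ]
ejector_button 0.74 [322.6  44.8] [451.3 348.1  30. ]
ejector_button 0.64 [195.9 227.5] [357.9 162.3  30. ]
0.84 ((322.77874755859375, 264.9305725097656), (64.38774871826172, 71.7636489868164), 172.24066162109375) [488.07174048 146.61495769  30.        ]
0.71 ((443.0182189941406, 21.020708084106445), (70.60086059570312, 79.35417938232422), 74.14537048339844) [551.54240107 387.18210679  30.        ]
```

View pics/w6.png

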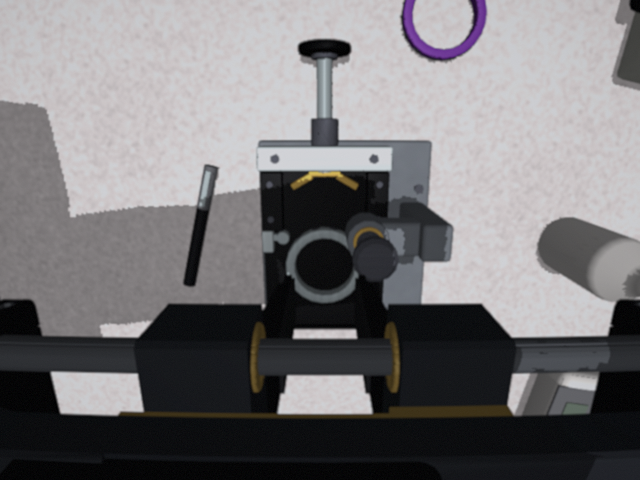

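The ejector is home and the bangle is on the apron at pixel (323,265), jig y about -49 mm. That would put the gripper body too close to the punch arm, so I'll first drag the ring outward about 23 mm with closed fingers inside it.

arm_command:
  motion: [-1,0,37,0,0,0,0,-1,0,74,15,0,0,0,-1,0,74,60,0,0,0,-1,0,74,105,0,0,0,-1,0,74,150,0,0,0,-1,0,74,185,0,0,0,-1,0,74,205,0,0,0,-1,0,74,213,0,0,0,-1,0,74,217,0,0,0,-1,0,74,217,0,0,0]

```text
t: 13.55
eef_pos: [491.9, 129.6, 28.0]
tcp_rot: [3.141, -0.0, 0.181]
ft_force: [0.1, -0.0, 0.5]
opening: 0.004
```

Run:
```python
from h import *
s=env.state();print(s['t'],s['eef_pos'],s['tcp_rot'],s['opening'],s['ft_force'])
im,d=save('wrist','w7.png')
im,d=save('side','s7.png')
cv2.imwrite('pics/s7c.png',cv2.resize(im[130:260,230:390,::-1],None,fx=4,fy=4))
```

```text
13.55 [491.90835165 129.56673073  27.9577345 ] [ 3.14145970e+00 -4.90992788e-04  1.81331179e-01] 0.004192333637166118 [ 0.12627208 -0.04737951  0.47816773]
```

View pics/s7c.png

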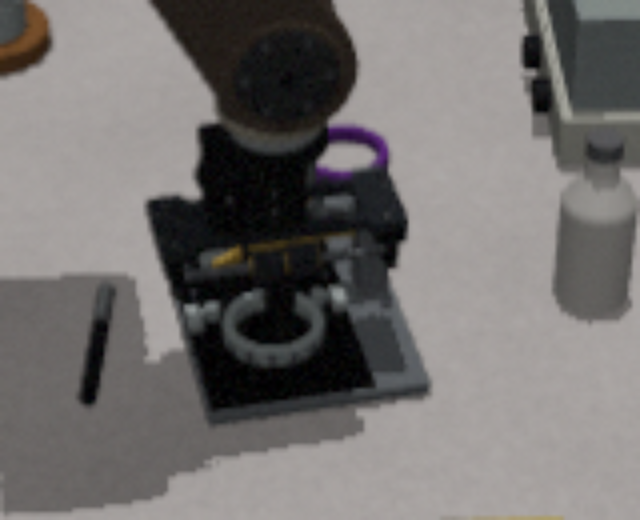

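View pics/w7.png

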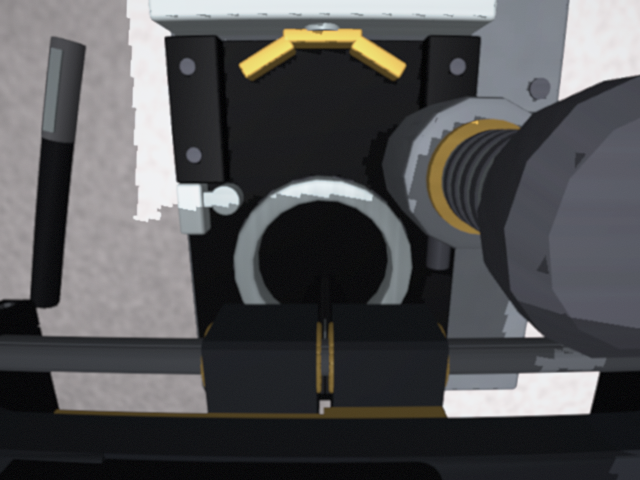

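The fingers are inside the ring (wrist pixel 325,290). Now the drag outward.

arm_command:
  motion: [-1,0,2,2,0,0,0,-1,0,4,3,0,0,0,-1,0,7,3,0,0,0,-1,0,10,3,0,0,0,-1,0,13,3,0,0,0,-1,0,16,3,0,0,0,-1,0,19,3,0,0,0,-1,0,22,3,0,0,0,-1,0,25,3,0,0,0,-1,0,27,3,0,0,0,-1,0,27,3,0,0,0]

```text
t: 14.75
eef_pos: [496.5, 102.4, 24.5]
tcp_rot: [3.141, 0.0, 0.181]
ft_force: [0.0, 0.4, 1.1]
opening: 0.002
```

arm_command:
  motion: [-1,0,-3,0,0,0,0,-1,0,-3,-25,0,0,0,-1,0,-3,-60,0,0,0,-1,0,-20,-100,0,0,0,-1,0,-20,-100,0,0,0]

```text
t: 15.25
eef_pos: [494.4, 123.8, 128.6]
tcp_rot: [3.141, -0.007, 0.182]
ft_force: [-0.1, -0.6, -1.1]
opening: 0.004
```

Run:
```python
from h import *
s=env.state();print(s['t'],s['eef_pos'],s['tcp_rot'],s['opening'],s['ft_force'])
cal=env.calibration('wrist')
im,d=save('wrist','w8.png')
im,d=save('side','s8.png')
cv2.imwrite('pics/s8c.png',cv2.resize(im[130:260,230:390,::-1],None,fx=4,fy=4))
for cam,c in (('wrist',cal),('side',None)):
  for q in env.silhouettes(cam,'bangle')[:2]:
    m=q['region'].astype(np.uint8); k=max(cv2.findContours(m,0,2)[0],key=cv2.contourArea); e=cv2.fitEllipse(k)
    print(cam,q['confidence'],e,pix2w(cam,e[0],z=27,cal=c))
```

```text
15.25 [494.37601764 123.81504395 128.64483018] [ 3.14111316 -0.00685708  0.18188862] 0.004237285346324708 [-0.10028688 -0.6292198  -1.11310973]
wrist 0.24 ((362.81439208984375, 139.07264709472656), (309.1864318847656, 319.9492492675781), 122.555419921875) [508.90325918 196.24716518  27.        ]
side 0.68 ((378.44281005859375, 187.0393829345703), (18.355403900146484, 45.614891052246094), 5.537292957305908) [753.50302632 257.56363099  27.        ]
side 0.6 ((299.380615234375, 216.00204467773438), (19.289085388183594, 25.891374588012695), 90.50637817382812) [495.12183655 122.45449797  27.        ]
```

View pics/s8c.png

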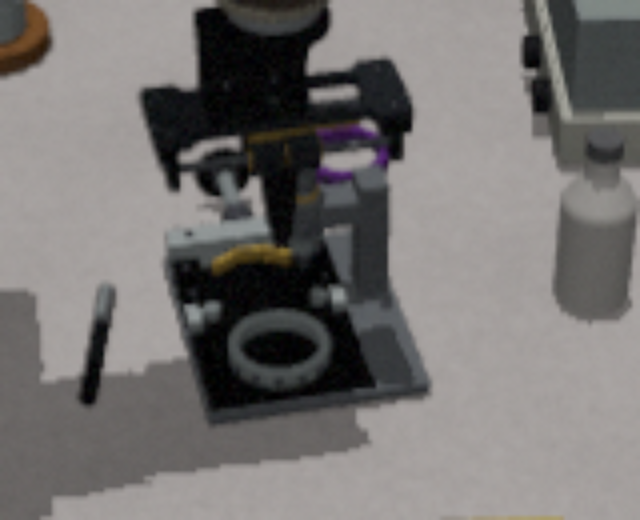

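View pics/w8.png

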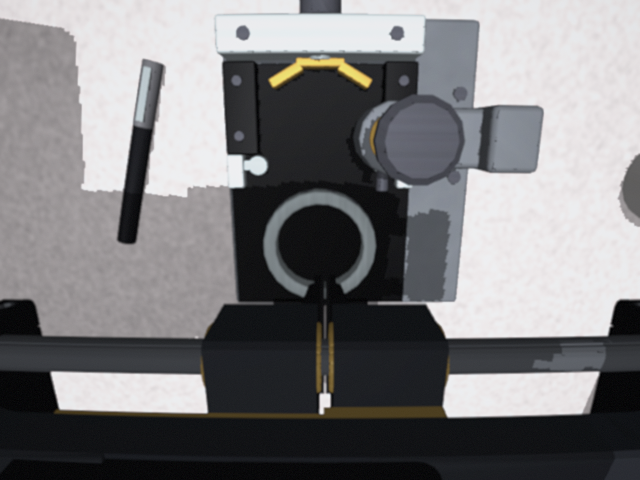

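The ring lies flat, centred at wrist pixel (320,246), with outer edges at columns 263 and 376.

Run:
```python
from h import *
for u in [(319.5,246.5),(263,246.5),(376,246.5),(319.5,190)]:
    P=pix2w('wrist',u,z=34); d=P[:2]-[479.8,194]; print(P, 'jig',d@[.983,.181],d@[-.181,.983])
rows([(486-0.983*0,0,0,0)])
```

```text
[490.70117659 120.74396686  34.        ] jig -2.5434854064168784 -73.9837935373699
[453.36251159 113.88812328  34.        ] jig -40.48830079362698 -73.96478941066825
[528.00596857 127.58368357  34.        ] jig 35.36511383461633 -74.0125193605851
[483.97422926 158.18188057  34.        ] jig -2.379812252275378 -35.96474689956532
[-28.1, 119.1, 123.7] [0.0, 0.1, 10.4]
```

arm_command:
  motion: [-0.1,-19,1,0,0,0,0,-0.1,-38,2,20,0,0,0,-0.1,-38,2,50,0,0,0,-0.1,-38,2,70,0,0,0,-0.1,-38,2,70,0,0,0,-0.1,-38,2,70,0,0,0]

```text
t: 16.05
eef_pos: [455.6, 113.4, 54.0]
tcp_rot: [-3.142, 0.002, 0.181]
ft_force: [0.6, -1.1, 0.9]
opening: 0.429
```

Run:
```python
from h import *
s=env.state();print(s['t'],s['eef_pos'],s['tcp_rot'],s['opening'],s['ft_force'])
im,d=save('wrist','w9.png')
rows([(457.6,115.3,22.5,10.4)])
c=np.array([491.5,121.5])
t=np.linspace(0,6.28,24)
pts=[[c[0]+39*np.cos(a),c[1]+39*np.sin(a),34] for a in t]+[[457.6,115.3,34]]
im=im[:,:,::-1].copy()
for u in w2pix('wrist',pts): cv2.circle(im,tuple(int(v) for v in u),2,(0,0,255),-1)
cv2.imwrite('pics/w9b.png',im)
```

```text
16.05 [455.5817601  113.38338929  54.04352645] [-3.14154129e+00  2.24438704e-03  1.80649729e-01] 0.42851176014452524 [ 0.64340233 -1.06547201  0.94038619]
[1.9, -1.5, 32.2] [0.0, 0.0, -0.0]
```

View pics/w9b.png

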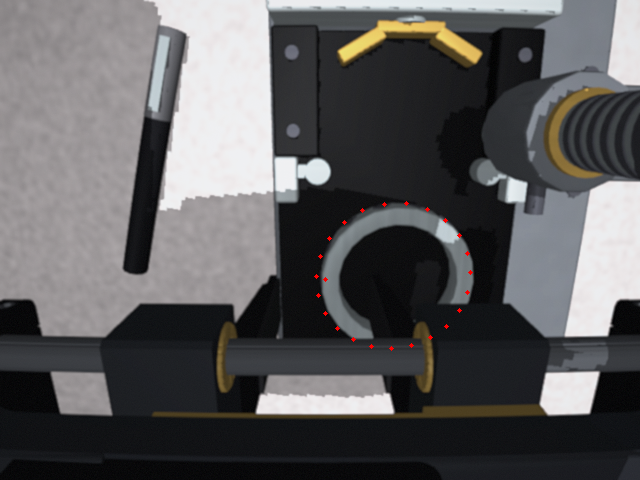

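The ring is about 2 mm further along tool +x than my estimate. I'll correct for that, lower and pinch.

arm_command:
  motion: [-0.1,3,-1,15,0,0,0,-0.1,3.5,-1,26,0,0,0,-0.1,3.5,-1,31,0,0,0,-0.1,3.5,-1,31,0,0,0]

```text
t: 16.5
eef_pos: [458.9, 115.1, 23.3]
tcp_rot: [3.142, 0.001, 0.181]
ft_force: [-0.2, -0.2, -0.4]
opening: 0.448
```

arm_command:
  motion: [-0.4,0,0,0,0,0,0,-0.6,0,0,0,0,0,0,-0.7,0,0,0,0,0,0,-0.8,0,0,0,0,0,0,-1,0,0,0,0,0,0,-1,0,0,0,0,0,0,-1,0,0,0,0,0,0]

```text
t: 17.2
eef_pos: [459.1, 115.2, 23.7]
tcp_rot: [3.141, 0.0, 0.181]
ft_force: [-0.9, -0.8, 3.0]
opening: 0.089
```

Run:
```python
from h import *
s=env.state();print(s['t'],s['eef_pos'],s['tcp_rot'],s['opening'],s['ft_force'])
im,d=save('wrist','w10.png')
```

```text
17.2 [459.05204572 115.17287441  23.72862776] [3.14147530e+00 1.19646442e-04 1.80964635e-01] 0.08864725338109368 [-0.91906716 -0.76037277  2.95342216]
```

View pics/w10.png

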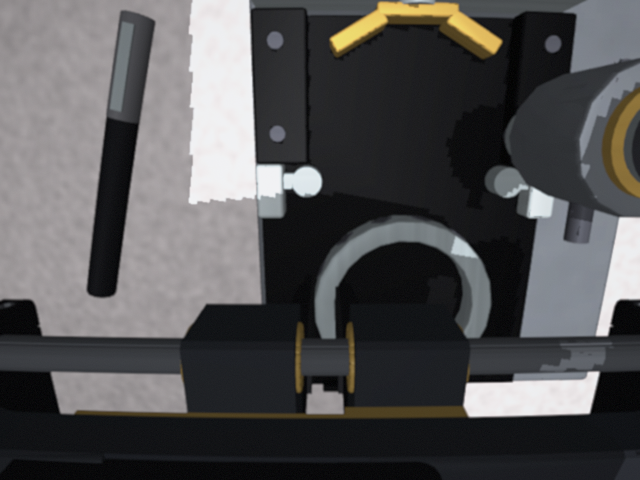

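The opening is 8.4 mm, about the wall thickness, so the ring is gripped. I'll lift.

arm_command:
  motion: [-1,0,0,-5,0,0,0,-1,0,0,-15,0,0,0,-1,0,3,-35,0,0,0,-1,0,10,-65,0,0,0,-1,0,20,-95,0,0,0,-1,0,20,-110,0,0,0,-1,0,20,-110,0,0,0]

```text
t: 17.95
eef_pos: [463.6, 95.5, 135.9]
tcp_rot: [3.141, -0.004, 0.181]
ft_force: [-0.1, -0.4, -1.3]
opening: 0.091
```

Run:
```python
from h import *
s=env.state();print(s['t'],s['eef_pos'],s['tcp_rot'],s['opening'],s['ft_force'])
im,d=save('wrist','w11.png')
im,d=save('side','s11.png')
cv2.imwrite('pics/s11c.png',cv2.resize(im[130:260,230:390,::-1],None,fx=4,fy=4))
p,R=pose(); a0=np.arctan2(p[1],p[0]); r0=np.hypot(*p[:2])
tx,ty=430.5,-337
a1=np.arctan2(ty,tx); r1=np.hypot(tx,ty)
y0=np.degrees(s['tcp_rot'][2])
w=[]
for i in range(1,19):
    f=i/18; a=a0+(a1-a0)*f; r=r0+(r1-r0)*f
    w.append((r*np.cos(a),r*np.sin(a),p[2],y0*(1-f)))
rows(w)
```

```text
17.95 [463.57861581  95.50124507 135.9273419 ] [ 3.14107426 -0.00422414  0.1805803 ] 0.09119800453759826 [-0.12129515 -0.37453914 -1.33102092]
[4.1, 22.9, 0.0] [0.0, -0.0, 0.6]
[7.1, 46.1, 0.0] [0.0, -0.0, 1.2]
[8.9, 69.7, 0.0] [0.0, -0.0, 1.8]
[9.6, 93.5, 0.0] [0.0, -0.0, 2.3]
[9.1, 117.5, 0.0] [0.0, -0.0, 2.9]
[7.4, 141.7, 0.0] [0.0, -0.0, 3.5]
[4.4, 166.0, 0.0] [0.0, -0.0, 4.0]
[0.3, 190.2, 0.0] [0.0, -0.0, 4.6]
[-5.1, 214.4, 0.0] [0.0, -0.0, 5.2]
[-11.8, 238.5, 0.0] [0.0, -0.0, 5.8]
[-19.7, 262.5, 0.0] [0.0, -0.0, 6.3]
[-28.9, 286.2, 0.0] [0.0, -0.0, 6.9]
[-39.2, 309.6, 0.0] [0.0, -0.0, 7.5]
[-50.9, 332.6, 0.0] [0.0, -0.0, 8.1]
[-63.7, 355.2, 0.0] [0.0, -0.0, 8.6]
[-77.8, 377.3, 0.0] [0.0, -0.0, 9.2]
[-93.0, 398.9, 0.0] [0.0, -0.0, 9.8]
[-109.4, 419.8, 0.0] [0.0, -0.0, 10.4]
```

View pics/s11c.png

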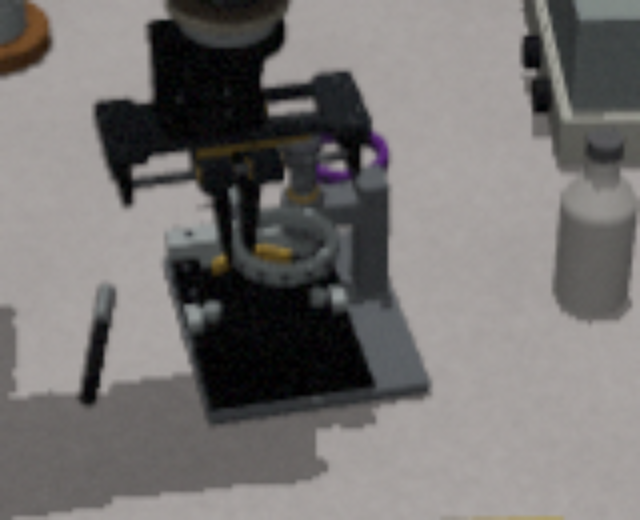

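View pics/w11.png

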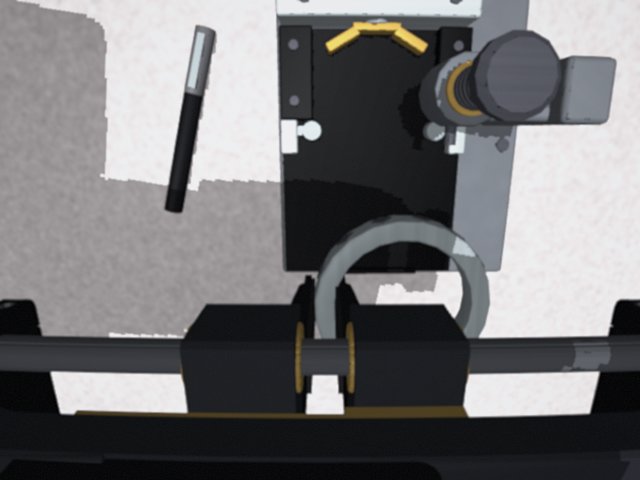

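It's held and level (ring at columns 315–490, the same as before the lift). I'll carry it to the tray.

arm_command:
  motion: [-1,4,23,0,0,0,0.6,-1,7,46,0,0,0,1.2,-1,9,70,0,0,0,1.8,-1,9.5,93,0,0,0,2.3,-1,9,117,0,0,0,2.9,-1,7.5,142,0,0,0,3.5,-1,4.5,166,0,0,0,4,-1,0,190,0,0,0,4.6,-1,-5,214,0,0,0,5.2,-1,-12,238,0,0,0,5.8,-1,-20,262,0,0,0,6.3,-1,-29,286,0,0,0,6.9,-1,-39,310,0,0,0,7.5,-1,-51,333,0,0,0,8.1,-1,-64,355,0,0,0,8.6,-1,-78,377,0,0,0,9.2,-1,-93,399,0,0,0,9.8,-1,-109,420,0,0,0,10.4,-1,-109,420,0,0,0,10.4,-1,-109,420,0,0,0,10.4]

```text
t: 20.05
eef_pos: [430.7, -336.9, 132.4]
tcp_rot: [-3.14, 0.001, -0.001]
ft_force: [-0.5, 0.8, -1.3]
opening: 0.09
```

Run:
```python
from h import *
s=env.state();print(s['t'],s['eef_pos'],s['tcp_rot'],s['opening'],s['ft_force'])
im,d=save('wrist','w12.png')
im,d=save('side','s12.png')
cv2.imwrite('pics/s12c.png',cv2.resize(im[240:380,230:400,::-1],None,fx=4,fy=4))
print(pix2w('wrist',(320,240),z=22))
```

```text
20.05 [ 430.65806034 -336.86907631  132.42070052] [-3.14001633e+00  1.49331683e-03 -1.42891859e-03] 0.08969964592645356 [-0.52412561  0.79993953 -1.26457261]
[ 429.41399282 -338.41830923   22.        ]
```

View pics/s12c.png

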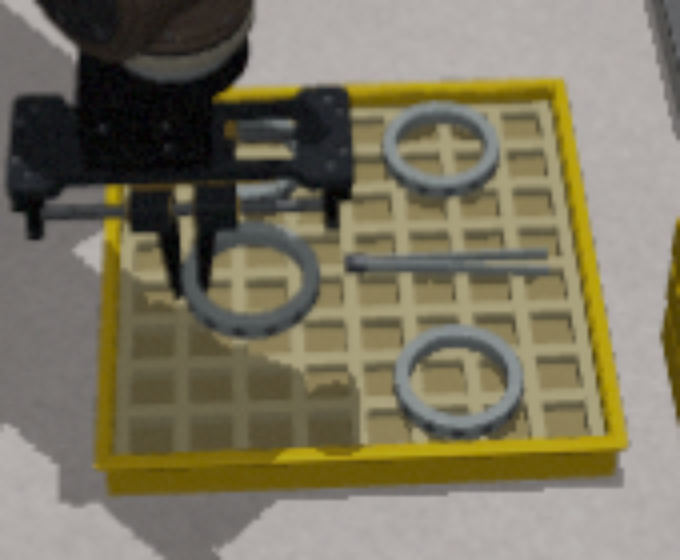

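View pics/w12.png

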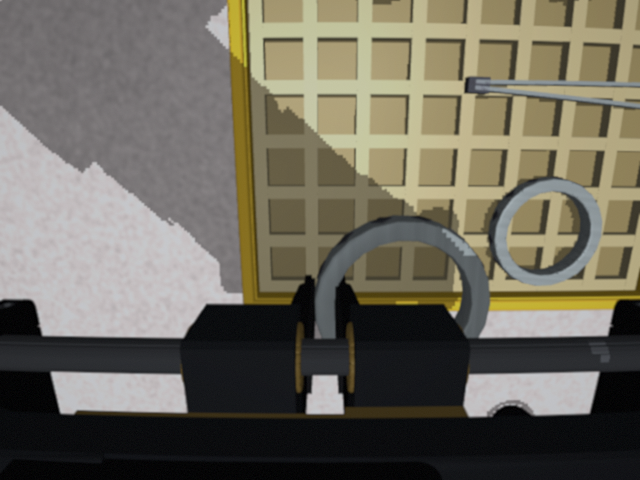

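The ring hangs over the free end: tray corner at about (246,303), finished2 at (546,230). I'll check clearances numerically.

Run:
```python
from h import *
print('corner out',pix2w('wrist',(244,305),z=36),'in bottom',pix2w('wrist',(262,292),z=30),'f2',pix2w('wrist',(546,230),z=33))
s=env.state();R=Ro.from_euler('xyz',s['tcp_rot'])
# ring centre at bangle top height
print(pix2w('wrist',(403,290),z=s['eef_pos'][2]+10))
```

```text
corner out [ 374.61196287 -383.206098     36.        ] in bottom [ 387.06854212 -375.57714032   30.        ] f2 [ 588.03661263 -328.09085859   33.        ]
[ 466.20568003 -327.3257499   142.93990407]
```

arm_command:
  motion: [-1,0,-8,10,0,0,0,-1,0,-8,35,0,0,0,-1,0,-8,60,0,0,0,-1,0,-8,80,0,0,0,-1,0,-8,92,0,0,0,-1,0,-8,99,0,0,0,-1,0,-8,102,0,0,0,-1,0,-8,103,0,0,0,-1,0,-8,103,0,0,0]

```text
t: 21.05
eef_pos: [431.4, -329.4, 31.2]
tcp_rot: [3.141, -0.001, -0.001]
ft_force: [-0.2, -0.3, -0.9]
opening: 0.092
```

Run:
```python
from h import *
s=env.state();print(s['t'],s['eef_pos'],s['ft_force'])
im,d=save('wrist','w13.png')
```

```text
21.05 [ 431.35007661 -329.3714706    31.15635974] [-0.16640256 -0.28894788 -0.86146704]
```

View pics/w13.png

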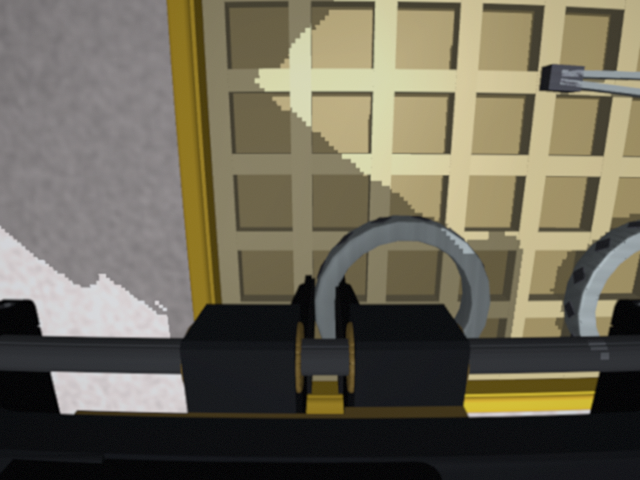

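No contact yet and clearances look good: ring at columns 315–490, finished2 from 566. I'll lower in small steps.

arm_command:
  motion: [-1,0,0,1.5,0,0,0,-1,0,0,3,0,0,0,-1,0,0,4,0,0,0,-1,0,0,4.5,0,0,0,-1,0,0,4.5,0,0,0]

```text
t: 21.6
eef_pos: [431.1, -329.2, 26.1]
tcp_rot: [3.142, 0.0, -0.001]
ft_force: [0.5, -0.7, -0.9]
opening: 0.089
```

arm_command:
  motion: [-1,0,0,0.5,0,0,0,-1,0,0,1,0,0,0,-1,0,0,1,0,0,0]

```text
t: 21.9
eef_pos: [431.1, -329.3, 25.7]
tcp_rot: [3.141, -0.0, -0.001]
ft_force: [-2.8, 1.8, 6.2]
opening: 0.09
```

It has touched down (6 N). I'll release gently.

arm_command:
  motion: [-0.8,0,0,0,0,0,0,-0.75,0,0,0,0,0,0,-0.6,0,0,0,0,0,0,-0.5,0,0,0,0,0,0,-0.4,0,0,0,0,0,0,-0.4,0,0,0,0,0,0,-0.4,0,0,-10,0,0,0,-0.4,0,0,-35,0,0,0,-0.4,0,0,-75,0,0,0,-0.4,0,-20,-120,0,0,0,-0.4,0,-40,-170,0,0,0,-0.4,0,-60,-215,0,0,0,-0.4,0,-60,-240,0,0,0,-0.4,0,-60,-240,0,0,0,-0.4,0,-60,-240,0,0,0]

```text
t: 23.4
eef_pos: [431.0, -269.0, 265.6]
tcp_rot: [3.141, -0.001, -0.0]
ft_force: [0.3, 0.2, -1.1]
opening: 0.303
```

Run:
```python
from h import *
s=env.state();print(s['t'],s['eef_pos'],s['ft_force'])
cal=env.calibration('wrist')
save('wrist','w14.png')
im,d=save('side','s14.png')
cv2.imwrite('pics/s14c.png',cv2.resize(im[130:380,230:400,::-1],None,fx=2.4,fy=2.4))
for q in env.silhouettes('side','bangle')[:5]:
    m=q['region'].astype(np.uint8); k=max(cv2.findContours(m,0,2)[0],key=cv2.contourArea); e=cv2.fitEllipse(k)
    print(q['confidence'],e,pix2w('side',e[0],z=29))
for q in env.spot_point('side','ejector_button')[:1]+env.spot_point('side','punch_cap')[:1]: print(q)
```

```text
23.4 [ 430.95161819 -268.99742639  265.63550061] [ 0.27494587  0.19408342 -1.13902412]
0.67 ((318.2689208984375, 165.10556030273438), (9.23834228515625, 17.399765014648438), 115.740234375) [566.39693327 386.34340291  29.        ]
0.6 ((293.36474609375, 336.3843688964844), (29.12150001525879, 31.97791862487793), 95.9835205078125) [ 467.64205742 -330.66563353   29.        ]
{'location': [315.1, 315.8], 'confidence': 0.57}
{'location': [306.4, 163.8], 'confidence': 0.61}
```

View pics/s14c.png

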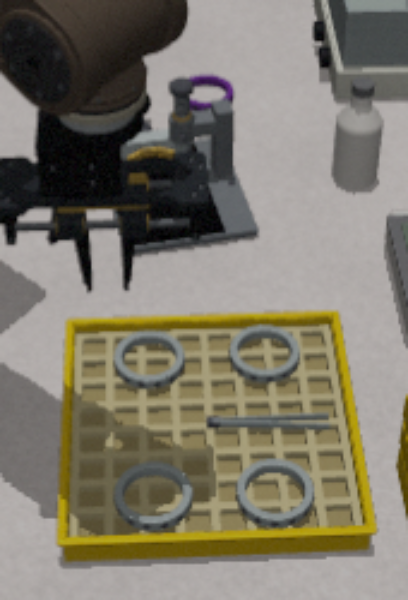

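View pics/w14.png

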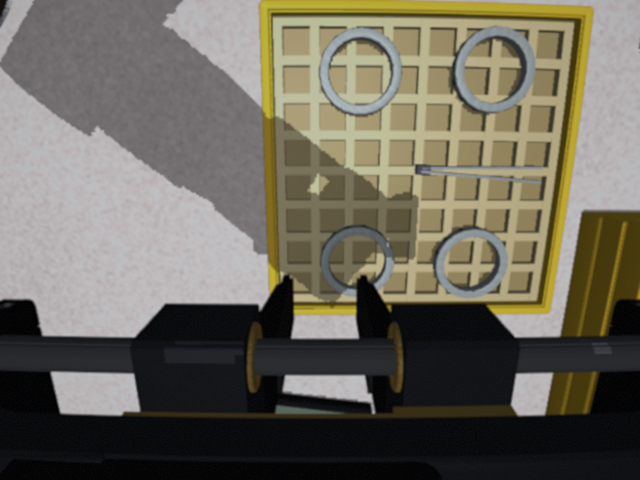

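The bangle lies flat at (357,262) and nothing else moved. Last check: ejector and punch from the top camera, compared with the start.

Run:
```python
from h import *
im,d=save('top','t15.png')
a=cv2.imread('pics/top0.png')[200:330,130:290]; b=im[200:330,130:290,::-1]
cv2.imwrite('pics/cmp.png',cv2.resize(np.hstack([a,b]),None,fx=2.5,fy=2.5))
for k in('ejector_button','punch_cap','tray','loupe','calculator'):
  for q in env.spot_point('top',k)[:1]: print(k,q)
```

```text
ejector_button {'location': [167.4, 283.7], 'confidence': 0.79}
punch_cap {'location': [211.5, 249.4], 'confidence': 0.41}
tray {'location': [383.5, 249.5], 'confidence': 0.61}
loupe {'location': [482.2, 221.1], 'confidence': 0.65}
calculator {'location': [504.7, 288.4], 'confidence': 0.92}
```

View pics/cmp.png

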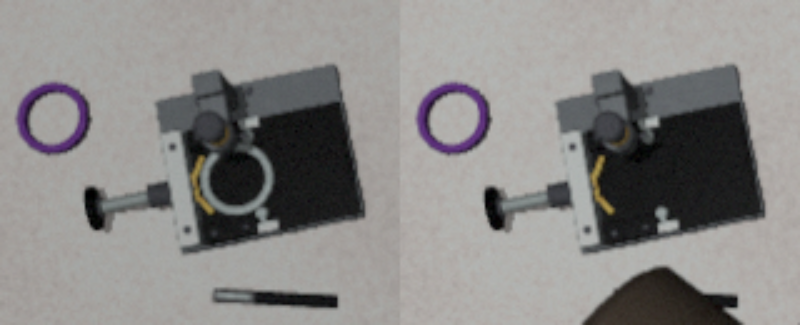

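The before and after views are identical: button at (94,208) and (494,208), cap up, V-head home. I'll hand in.

```bash
python3 -c "
from cell import env
print(env.job_done(), env.state()['t'])"
```

```text
the job is handed in; nothing more can be done
the job is handed in; nothing more can be done
```

The bangle was spotted, ejected and laid flat in the tray, and the job was handed in at about 24 s of the 67 s allowed. No verdict was reported.

- **Punch:** the push rose to 13.4 N and fell to 6.1 N at about 19 mm of travel, so the spring snapped. The punch came back up by itself.
- **Ejector:** I pushed the button slowly to its hard stop, where the force jumped from 8 to 17 N. The bangle slid out about 48 mm onto the apron, and I let the ejector return.
- **Extra step:** the bangle lay too close to the punch arm for the gripper body. I dragged it about 23 mm further out with closed fingers before pinching its wall.
- **Placing:** I set it down at the free end of the x = -62 row until the force showed contact at 6 N, then released.

**Last checks:**
- The bangle lies flat at about (468, -331) mm, roughly (-60, -95) in the tray.
- The tray contents look undisturbed.
- Ejector and punch look the same as at the start, and the gripper is clear at 266 mm height.

**Disagreements and gaps:**
- Two readings of the tray's centre differed by about 4 mm in y, so I placed the bangle 8 mm further from the wall.
- In the last picture the arm hid part of the marker; it was in full view and in place before the lift.
- In the final side view the network put the ejector button in the tray, a false report I ignored in favour of the top view.

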